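# Draw out and lock the support leg of the stick-holder stand

## Task

Set up the stick-holder stand: take the green spacer block out of its seat in front of the sliding leg, stand it upright in the green-tagged slot of the rack and let go of it. Then take hold of the leg's crossbar, draw the sprung leg out until its red pointer is level with the blue mark, and, still holding the crossbar there, slide the orange cam lever along the crossbar fully home against its black end stop; the lever must not be moved while the leg is off the mark. Finish still holding the crossbar at the mark, never letting the leg spring back, and leave the other blocks and the glass flask where they are.

Things in the scene. Friction and masses are not known exactly. Their poses are not given: they have to be found in the camera images.
- stand: White stand, fixed. Origin: underside of its base, on the leg's centre line. Leg is drawn out along its -x (to the robot); its y runs along the crossbar. Base 250 mm wide, 12 mm thick, x = -130 to 260 mm. Housing x = 110 to 260 mm, 76 mm high; cups with sticks on it to 168 mm high. Grey block seat: centre x = -20, y = 0, inside 36 x 52 mm, rim 26 mm above the table.
- leg (a joint): How far the leg is drawn out, m: 0 (in) to 0.150. A spring pulls it in (3 N at 0, 6.5 N at 0.13), so it returns to 0 when let go. The leg is a U: two 18 mm steel tubes at y = +/-85 mm of the stand, 50 mm up, joined by an aluminium crossbar. While the green block is in its seat the crossbar strikes it at 0.054, short of the mark.
- leg_grip (a point): Point inside the crossbar to grip from above, 56 mm above the table, 45 mm to the stand's -y of the leg's centre; axes as the stand. Crossbar: 14 mm thick (stand's x), 34 to 74 mm above the table, along the stand's y; free from 75 to 12 mm on the -y side of the leg's centre beside the open lever. Fingers go before and behind it (48 mm free behind at the start).
- leg_pointer (a point): Red pointer on the crossbar's +y end, 100 mm from the leg's centre, 20 mm above the table, over the yellow scale; at the same stand x as the crossbar's centre line. Moves with the leg.
- mark: Blue length mark, fixed on the stand's scale: 22 mm long across the scale (stand's y), 6 mm wide (14 mm at its outer end), to 20 mm high; 117 mm to the stand's +y of the leg's centre. Origin: its underside, 12 mm above the table; axes as the stand. The leg is at the mark when the pointer has the same x as this origin in the stand's frame (joint leg then reads 0.075 to 0.130).
- lever (a joint): Orange cam lever's place along the crossbar, m: 0 open (starts at 0 to 0.006), 0.045 fully closed at its end stop. Slides to the stand's +y. Friction 2.5 N, no spring: stays where left. To close it push its -y face, for instance with the flanks of the fingers astride the crossbar.
- lever_c (a point): Centre of the orange lever's block, 57 mm above the table: 60 mm (stand's x, astride the crossbar) x 24 mm (y) x 42 mm high, with a small flap on top to 85 mm above the table. Rides on the leg.
- block_green_c (a point): Centre of the loose green spacer block, about 110 g: 28 mm (its x) x 44 mm (its y) x 64 mm high (z), upright in the stand's seat, underside 12 mm and top 76 mm above the table. Grip it across the 28 mm, above the seat's rim.
- slot_green: Green-tagged slot, an open aluminium pocket fixed on the rack, tag on its -x side. Origin: centre of its underside, 4 mm above the table. Inside 36 mm (its x) x 52 mm (its y); floor 6 mm, rim 20 mm above its origin; walls 6 mm. Three slots in a row along y, 85 mm apart, in any order. The block goes in with its x along the slot's x, either way round.
- block_red_c (a point): Centre of the red block, same size as the green one, standing in the red slot; leave alone.
- block_black_c (a point): Centre of the black block, same size as the green one, standing in the black slot; leave alone.
- flask: Glass flask with a red cap, 64 mm across, 110 mm high; origin at the centre of its underside; leave alone.

How it is judged (in metres and radians):
On the way, in this order (a step that is already met when the one before it is completed fails the run):
1. the green block stands in the green slot, let go (x of block_green_c in the frame of slot_green between -0.007 and 0.007 m and y of block_green_c in the frame of slot_green between -0.007 and 0.007 m and z of block_green_c in the frame of slot_green between 0.033 and 0.043 m and angle between block_green_c's own z axis and vertical below 0.12 rad and contact force between the fingers and block_green below 0.1 N), for 0.2 s.
2. the leg is held at the mark with the lever still open (x of leg_pointer in the frame of mark between -0.005 and 0.005 m and value of joint lever below 0.015 m and contact force between the fingers and leg above 1.5 N), for 0.1 s.
3. the lever is fully home with the leg still held at the mark (x of leg_pointer in the frame of mark between -0.006 and 0.006 m and value of joint lever above 0.041 m and contact force between the fingers and leg above 1.5 N), for 0.2 s.
At the end, for the whole second after the job is handed in: Green block upright, released and at rest on the green slot's floor (within 7 mm each way, 5 mm in height); pointer within 6 mm of the mark (5 mm when first set), leg at rest; lever within 4 mm of its closed stop; fingers still holding the leg (over 1.5 N) (all of step 1 and all of step 3 and linear speed of block_green below 0.02 m/s and velocity of joint leg between -0.01 and 0.01 m/s); the arm keeps its last pose, push and grip.
It fails at once if the lever is away from open (joint above 0.015) while the pointer is more than 9 mm off the mark: the lever was moved too soon or the leg let go (value of joint lever above 0.015 m and (x of leg_pointer in the frame of mark below -0.009 m or x of leg_pointer in the frame of mark above 0.009 m)).
It fails at once if the red or black block is moved more than 15 mm (distance of any of block_red_c, block_black_c from where it was at the start of the episode above 0.015 m).
It fails at once if the flask is moved more than 30 mm (distance of flask from where it was at the start of the episode above 0.03 m).
It also fails if it takes over 61 s, if anything falls off the work surface, if the arm or the gripper's body presses on something with over 40 N, if the wrist force passes 120 N, or if a joint passes its speed limit or range.

## Robot

A 6-joint arm with a two-finger parallel gripper is mounted at the origin on the work surface. World frame = base frame: x ahead of the robot, y to its left, z up, the work surface at z = 0. Lengths are in m, angles in degrees, forces in N, time in s.
With the tool pointing down it reaches from about 0.375 to 0.9 m from the base axis. Payload 3.1 kg.
Tool frame: the origin (TCP) lies on the centre line of the jaws, within the pads' length; the fingertips stand 19 mm ahead of it and the grasp point (between the pads) is the TCP; z points along the fingers, y is the direction in which the jaws open and shut (so a half turn about z gives the same grasp; the last joint's range is limited). The gripper opens to 87 mm and grips with 3 to 60 N. Pads are 19 mm wide; open, the fingers measure 117 mm over their backs; the gripper's body (75 mm by 190 mm) begins 51 mm behind the grasp point.
Start: joints at [-80.128, 30.224, 82.088, -0, 67.689, -10.227], TCP at [0.215, -0.587, 0.242] pointing down, gripper open.
Joint ranges: [-176.69, 176.69], [-43.24, 126.21], [12.49, 139.97], [-82, 262], [0, 151.66], [-163.58, 163.58]. Speed limits (degrees/s): [159.86, 159.86, 180, 180, 180, 180].

## Interface

Orientations are given as a 3x3 rotation matrix whose columns are the frame's x, y, z axes.
In Python, from rig import bot gives the robot as it stands.
- The arm moves only by the tool carry_out, never from a script. Its argument "targets" is a list of rows, each a list of 6 numbers: the shift along the tool's x, y, z each as a share of 200 mm, from -1 to 1, then the turn, a rotation vector about the tool's x, y, z each as a share of pi/2 rad, from -1 to 1. In form: [[dx, dy, dz, ax, ay, az], ...]. A call has 1 to 20 rows; each row is the pose to reach, as a shift and turn from the pose measured when the call began, along the tool's axes at that moment; what a row does not reach only later rows make up. A row lasts 1/8 s, in which the tool goes at most 62.5 mm and 10.7 degrees, less where a joint would pass 70% of its speed; a pose out of reach is approached as far as the arm can. A call with a number of a shift or a turn outside -1 to 1 is refused whole. A call with a gripper value outside its range is refused whole. "jaw" is the gripper's target within -1 to 1 (fully open at 1, half-way at 0, shut at -1), set as the call begins (left out, the last holds). The fingers move at their own pace and stop on an object; the grip force is fixed at half the most. Time passes only in rows, so rows that repeat a pose let the fingers close. It gives the time, the measured TCP pose, the force and the opening at its end, in the units of the state.
- bot.read_state(): the state, without advancing time (a new reading comes with each control period).
- bot.capture(name): name is "scene" or "side" or "wrist"; returns the picture (384x512x3 uint8, blue, green, red); there is no depth.
- bot.camera_info(name): a dict with "camera_matrix" (3x3 intrinsics, pixels), "view" (4x4, takes a point from world to camera coordinates); the wrist camera has in their place "mount" (4x4, takes a point from camera to tool coordinates, whose origin is the TCP and whose axes are the flange's). Camera axes: x right, y down, z forward; pixel columns grow to the right and rows downward; lengths in m; the calibration is good to about 2 mm. A picture is of the moment at which its call begins: read the wrist's pose just before it. camera_info takes no time and is no camera call.
- bot.hand_in(): hands the job in, once; it reports no verdict.
The state is a dict: "time_s": time; "joint_positions": joint angles; "qvel": joint speeds; "tau": joint torques, N m; "position": TCP position; "tcp_rot": TCP orientation; "force": force on the tool from outside, world axes, zero at the start; "moment": the same for the moment, N m; "opening": opening from 0.0 (shut) to 1.0 (fully open).
Only numpy, scipy, OpenCV 4.12 (cv2) and the standard library are available. Lean on these libraries where they do the work, as an engineer would, in place of code of your own. Each camera call takes 0.05 s, during which the arm holds its last target.

## Working session

There is one attempt and no reset: what is moved stays moved. The work goes in short steps, Python scripts to look and compute and a tool call to move; the robot and the scene stay as the last step left them, time stands still between calls to the robot, and variables do not carry over. Pictures are saved under pics/ and viewed, and the job is handed in when it is done.

Besides the shell and the picture viewer there is one more tool, called by a JSON object that holds its "api" and its "payload", one argument or row to a line. carry_out: Moves the arm, as the interface text tells. Shift numbers are shares of 200 mm and turn numbers shares of pi/2 rad, none past 1 either way. Its arguments: {"type":"object","properties":{"targets":{"type":"array"},"jaw":{"type":"number"}},"required":["targets"]}

```bash
ls; mkdir -p pics; python3 - <<'E'
from rig import bot
import cv2
s=bot.read_state()
for k,v in s.items(): print(k,v)
for n in("scene","side","wrist"):
    cv2.imwrite(f"pics/{n}0.png",bot.capture(n)); print(n,bot.camera_info(n))
E
```

```text
pics
time_s 0.0
joint_positions [-8.01283517e+01  3.02770435e+01  8.21560020e+01 -2.83552273e-03
  6.76884297e+01 -1.02252869e+01]
qvel [-0.11434272  0.05639464  0.06962753  0.03118082 -0.06377642  0.03830694]
tau [ 1.69948435e-03 -4.40033126e+01 -1.76592082e+01  6.35267654e-02
  5.81874687e-02 -1.77585516e-04]
position [ 0.21467207 -0.58624509  0.24059433]
tcp_rot [[ 9.39106228e-01  3.43626724e-01 -4.08586165e-04]
 [ 3.43626807e-01 -9.39103981e-01  2.08089877e-03]
 [ 3.31347533e-04 -2.09458615e-03 -9.99997751e-01]]
force [-0.01507327  0.21772419 -0.43741239]
moment [ 0.01038659 -0.00884047 -0.00356672]
opening 1.0027515602476083
scene {'camera_matrix': array([[405.89593486,   0.        , 259.34718622],
       [  0.        , 405.89593486, 189.25235222],
       [  0.        ,   0.        ,   1.        ]]), 'view': array([[ 0.87907936,  0.47653855, -0.01142315, -0.51938353],
       [ 0.33797459, -0.64000901, -0.69004466, -0.10934556],
       [-0.33614381,  0.60274329, -0.72367664,  1.06200545],
       [ 0.        ,  0.        ,  0.        ,  1.        ]])}
side {'camera_matrix': array(
[... 232 characters left out ...]
68091, -0.4889203 , -0.87091259,  0.12116738],
       [ 0.13091043,  0.86127888, -0.49097979,  0.70007707],
       [ 0.        ,  0.        ,  0.        ,  1.        ]])}
wrist {'camera_matrix': array([[343.5688282 ,   0.        , 260.72711485],
       [  0.        , 343.5688282 , 200.91288204],
       [  0.        ,   0.        ,   1.        ]]), 'mount': array([[ 6.70066789e-04, -9.53990186e-01, -2.99837082e-01,
         8.16296196e-02],
       [ 9.99999720e-01,  5.39633596e-04,  5.17819364e-04,
         3.92178729e-04],
       [-3.32192429e-04, -2.99837346e-01,  9.53990281e-01,
        -1.43064274e-01],
       [ 0.00000000e+00,  0.00000000e+00,  0.00000000e+00,
         1.00000000e+00]])}
```

View pics/scene0.png

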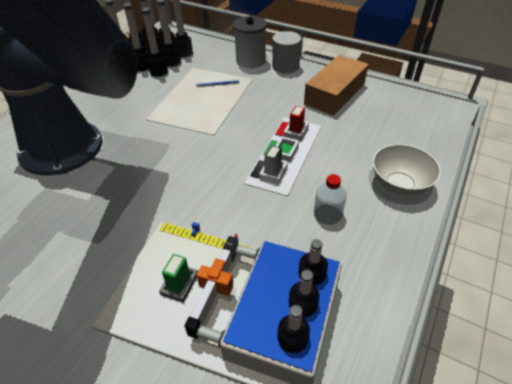

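View pics/side0.png

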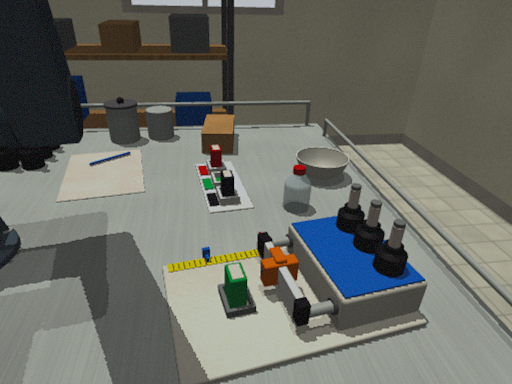

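View pics/wrist0.png

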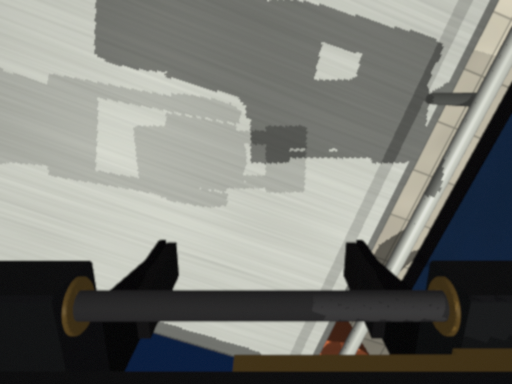

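The scene and side views both show the stand (green block at about scene (176,273)), the rack at (285,150) and the flask at (330,200). I'll crop in closer to measure.

```bash
python3 - <<'E'
import cv2
a=cv2.imread("pics/scene0.png"); b=cv2.imread("pics/side0.png")
cv2.imwrite("pics/c1.png",cv2.resize(a[210:360,90:290],None,fx=4,fy=4,interpolation=cv2.INTER_CUBIC))
cv2.imwrite("pics/c2.png",cv2.resize(a[95:205,235:345],None,fx=5,fy=5,interpolation=cv2.INTER_CUBIC))
cv2.imwrite("pics/c3.png",cv2.resize(b[220:350,155:345],None,fx=4,fy=4,interpolation=cv2.INTER_CUBIC))
E
```

```text
(no output)
```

View pics/c1.png

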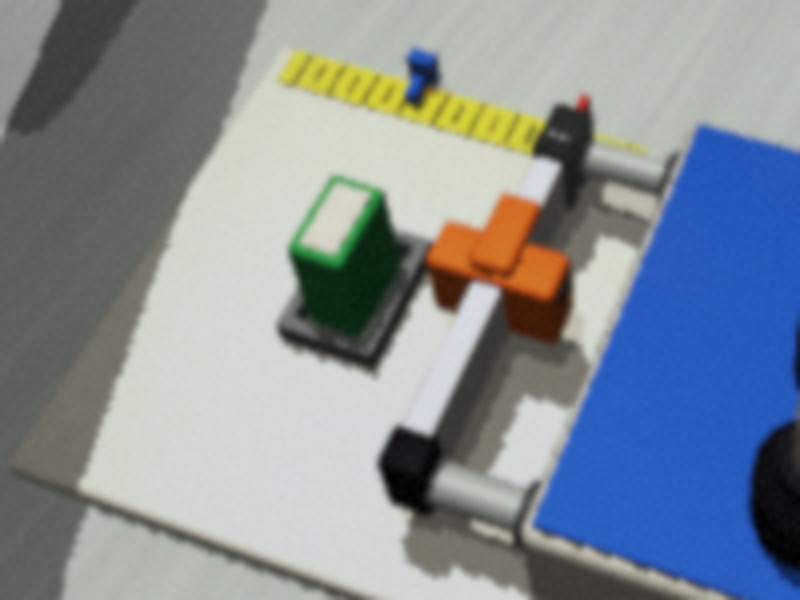

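View pics/c2.png

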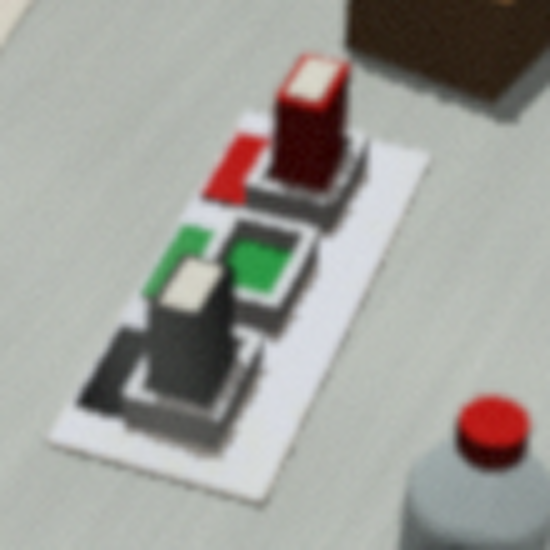

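View pics/c3.png

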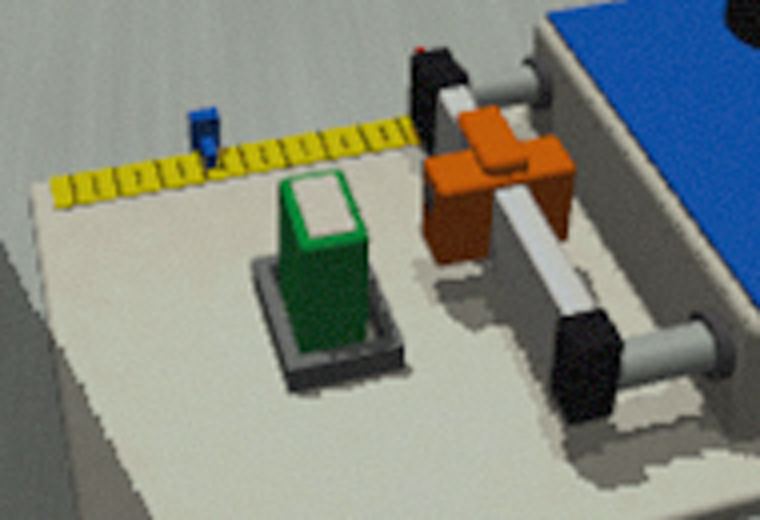

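```bash
cat > h.py <<'E'
import numpy as np, cv2
from rig import bot
def ray(cam,uv,state=None):
    i=bot.camera_info(cam); K=i["camera_matrix"]
    d=np.linalg.inv(K)@np.array([uv[0],uv[1],1.])
    if cam=="wrist":
        s=state; M=i["mount"]; R=np.array(s["tcp_rot"]);p=np.array(s["position"])
        return R@M[:3,3]+p, R@M[:3,:3]@d
    V=i["view"]; return -V[:3,:3].T@V[:3,3], V[:3,:3].T@d
def pl(cam,uv,z,state=None):
    o,d=ray(cam,uv,state); return o+d*(z-o[2])/d[2]
def proj(cam,p,state=None):
    i=bot.camera_info(cam); K=i["camera_matrix"]
    if cam=="wrist":
        T=np.eye(4);T[:3,:3]=state["tcp_rot"];T[:3,3]=state["position"];V=np.linalg.inv(T@i["mount"])
    else: V=i["view"]
    q=K@(V[:3,:3]@np.array(p)+V[:3,3]); return q[:2]/q[2]
E
python3 - <<'E'
from h import *
np.set_printoptions(precision=4,suppress=True)
def P(c,x,y):
    return {"c1":("scene",(90+x/4-.4,210+y/4-.4)),"c2":("scene",(235+x/5-.4,95+y/5-.4)),"c3":("side",(155+x/4-.4,220+y/4-.4))}[c]
def show(n,c,x,y,z): print(n,c,pl(*P(c,x,y),z)[:2])
a=pl(*P("c1",700,125),.076);b=pl(*P("c1",535,527),.076);print("housing",a,b,"yaw y axis",np.degrees(np.arctan2(*(a-b)[:2])),np.linalg.norm(a-b))
a=pl(*P("c3",545,14),.076);b=pl(*P("c3",757,305),.076);print("housing side",a,b,np.degrees(np.arctan2(*(a-b)[:2])))
for p in [(335,175),(386,192),(340,268),(290,250)]: show("gtop","c1",*p,.076)
for p in [(283,180),(346,170),(368,237),(300,250)]: show("gtop","c3",*p,.076)
show("mark","c1",410,103,.012+.008);show("mark","c1",422,50,.032)
show("mark","c3",210,165,.02)
show("lever top","c1",508,235,.085);show("lever top","c3",493,140,.085)
show("bar","c1",545,165,.074);show("bar","c1",422,430,.074);show("bar","c3",455,90,.074);show("bar","c3",575,310,.074)
for p in [(235,217),(322,228),(272,308),(215,290)]: show("slot rim","c2",*p,.024)
for p in [(243,110),(430,152),(265,503),(48,440)]: show("rack","c2",*p,.004)
show("red top","c2",313,78,.074);show("black top","c2",192,284,.074);show("flask cap","c2",493,425,.11)
E
```

```text
housing [ 0.6383 -0.0653  0.076 ] [ 0.6715 -0.2629  0.076 ] yaw y axis -9.53295579041216 0.20033862626048546
housing side [ 0.6374 -0.0618  0.076 ] [ 0.6692 -0.2564  0.076 ] -9.288636907313508
gtop c1 [ 0.5053 -0.1676]
gtop c1 [ 0.5311 -0.1643]
gtop c1 [ 0.5365 -0.2058]
gtop c1 [ 0.5117 -0.2087]
gtop c3 [ 0.5033 -0.1677]
gtop c3 [ 0.5293 -0.1644]
gtop c3 [ 0.5329 -0.2045]
gtop c3 [ 0.5064 -0.2086]
mark c1 [ 0.4808 -0.0865]
mark c1 [ 0.4732 -0.062 ]
mark c3 [ 0.4753 -0.0873]
lever top c1 [ 0.5955 -0.162 ]
lever top c3 [ 0.59   -0.1632]
bar c1 [ 0.5857 -0.1171]
bar c1 [ 0.6097 -0.2499]
bar c3 [ 0.584  -0.1136]
bar c3 [ 0.603  -0.2491]
slot rim c2 [0.5064 0.276 ]
slot rim c2 [0.5495 0.2887]
slot rim c2 [0.5534 0.2218]
slot rim c2 [0.5228 0.2207]
rack c2 [0.4583 0.3848]
rack c2 [0.5656 0.3977]
rack c2 [0.5994 0.1201]
rack c2 [0.4912 0.1088]
red top c2 [0.5182 0.3391]
black top c2 [0.5363 0.168 ]
flask cap c2 [0.7006 0.1108]
```

```bash
cat >> h.py <<'E'
from scipy.spatial.transform import Rotation as Ro
def goto(p,yaw):
    """target tool-down, tool y axis at world angle yaw(deg); prints row"""
    s=bot.read_state(); R=np.array(s["tcp_rot"]); t=np.radians(yaw)
    y=np.array([np.cos(t),np.sin(t),0]);z=np.array([0,0,-1.]);Rt=np.c_[np.cross(y,z),y,z]
    d=R.T@(np.array(p)-s["position"])/.2; w=Ro.from_matrix(R.T@Rt).as_rotvec()/(np.pi/2)
    print("t",round(s["time_s"],2),"pos",np.round(s["position"],4),"F",np.round(s["force"],2),"op",round(s["opening"],3)); print("row",np.round(np.r_[d,w],4)); return d,w
E
python3 -c "
from h import *
goto([.565,-.27,.25],9.5)"
```

```text
t 0.15 pos [ 0.2147 -0.5864  0.2408] F [ 0.14  0.   -0.61] op 1.0
row [ 2.1884e+00 -8.8380e-01 -4.3900e-02 -7.0000e-04 -9.0000e-04 -8.8220e-01]
```

{"api": "carry_out", "payload": {
  "targets": [
    [0.3, -0.12, 0, 0, 0, -0.11],
    [0.6, -0.24, 0, 0, 0, -0.22],
    [0.9, -0.36, 0, 0, 0, -0.33],
    [1, -0.48, 0, 0, 0, -0.44],
    [1, -0.6, 0, 0, 0, -0.55],
    [1, -0.72, 0, 0, 0, -0.66],
    [1, -0.8, 0, 0, 0, -0.77],
    [1, -0.88, 0, 0, 0, -0.88],
    [1, -0.88, 0, 0, 0, -0.88]
  ],
  "jaw": 0.02
}}

```text
time_s: 1.27
position: [0.3416, -0.3512, 0.241]
tcp_rot: [[-0.16, 0.987, -0.001], [0.987, 0.16, 0.003], [0.003, -0.001, -1.0]]
force: [0.4, -1.0, -0.2]
opening: 0.51
```

```bash
python3 -c "
from h import *
goto([.565,-.27,.25],9.5)"
```

```text
t 1.27 pos [ 0.3416 -0.3512  0.241 ] F [ 0.43 -1.04 -0.21] op 0.51
row [ 2.2210e-01  1.1675e+00 -4.5000e-02 -3.0000e-04 -1.9000e-03 -3.2000e-03]
```

{"api": "carry_out", "payload": {
  "targets": [
    [0.05, 0.25, -0.045, 0, 0, 0],
    [0.1, 0.5, -0.045, 0, 0, 0],
    [0.15, 0.75, -0.045, 0, 0, 0],
    [0.22, 1.0, -0.045, 0, 0, 0],
    [0.22, 1.0, -0.045, 0, 0, 0],
    [0.22, 1.0, -0.045, 0, 0, 0]
  ]
}}

```text
time_s: 2.02
position: [0.5317, -0.276, 0.2495]
tcp_rot: [[-0.159, 0.987, -0.002], [0.987, 0.159, 0.003], [0.003, -0.002, -1.0]]
force: [0.0, 0.2, -0.7]
opening: 0.508
```

```bash
python3 - <<'E'
from h import *
import pickle
s=bot.read_state(); im=bot.capture("wrist"); pickle.dump(s,open("w1.pkl","wb")); cv2.imwrite("pics/w1.png",im); print(s["position"],s["qvel"])
cv2.imwrite("pics/w1b.png",cv2.resize(im,None,fx=1.5,fy=1.5,interpolation=cv2.INTER_CUBIC))
E
```

```text
[ 0.53171099 -0.27602452  0.24948983] [-1.26580976 -0.79687018  1.15547592  0.07696701  0.05729019 -0.36549286]
```

View pics/w1b.png

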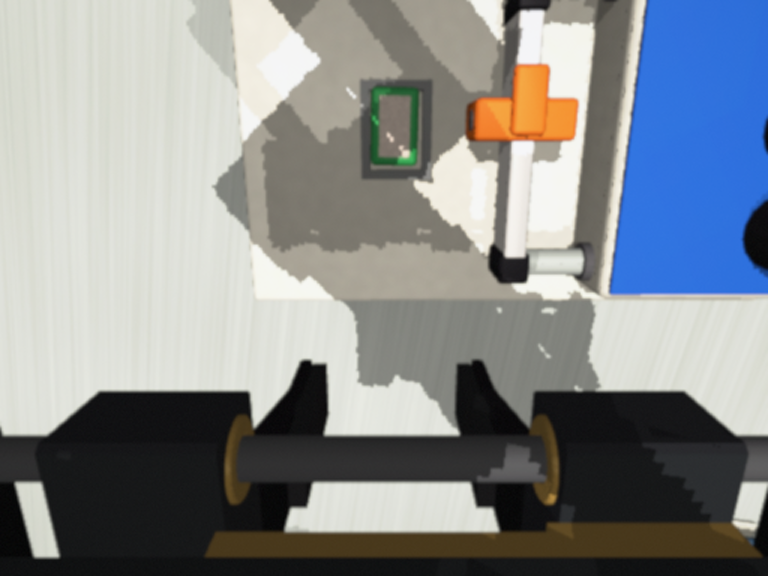

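The wrist view shows the green block top centred near (263,83) in the raw image, in its seat, with the crossbar and lever to the right. Now measuring.

```bash
python3 - <<'E'
from h import *
import pickle
np.set_printoptions(precision=4,suppress=True)
s=pickle.load(open("w1.pkl","rb")); im=cv2.imread("pics/w1.png")
W=lambda x,y,z: pl("wrist",(x/1.5-.17,y/1.5-.17),z,s)
hsv=cv2.cvtColor(im,cv2.COLOR_BGR2HSV)
m=cv2.inRange(hsv,(45,90,30),(85,255,255)); m=cv2.morphologyEx(m,cv2.MORPH_CLOSE,np.ones((3,3)))
c=max(cv2.findContours(m,0,2)[0],key=cv2.contourArea); r=cv2.minAreaRect(c); print(r)
q=np.array([pl("wrist",p,.076,s) for p in cv2.boxPoints(r)])[:,:2]; print(q,q.mean(0),np.linalg.norm(np.diff(q,axis=0),axis=1)); 
for i in range(3): d=q[i+1]-q[i]; print(np.degrees(np.arctan2(d[1],d[0])))
print("seat", [W(*p,.026)[:2] for p in [(362,80),(432,80),(430,179),(361,178)]], np.mean([W(*p,.026)[:2] for p in [(362,80),(432,80),(430,179),(361,178)]],0))
a,b=W(646,5,.076),W(612,294,.076); print("housing",a,b,np.degrees(np.arctan2(*(a-b)[:2])))
a,b=W(233,10,.012),W(257,298,.012); print("base",a,b,np.degrees(np.arctan2(*(a-b)[:2])))
print("bar",W(532,40,.074),W(511,240,.074))
m=cv2.inRange(hsv,(5,150,80),(18,255,255));c=max(cv2.findContours(m,0,2)[0],key=cv2.contourArea);print("lever",cv2.boundingRect(c))
print("lever top corners",[W(*p,.078) for p in [(578,97),(574,140),(475,138)]])
E
```

```text
((262.5, 83.5), (51.0, 31.0), 90.0)
[[ 0.5011 -0.1684]
 [ 0.5272 -0.1641]
 [ 0.5346 -0.2056]
 [ 0.5073 -0.2101]] [ 0.5175 -0.187 ] [0.0265 0.0422 0.0276]
9.173149465276259
-79.9588659650016
-170.80518094451588
seat [array([ 0.492 , -0.1606]), array([ 0.5374, -0.1532]), array([ 0.5477, -0.2159]), array([ 0.5003, -0.2229])] [ 0.5193 -0.1881]
housing [ 0.6431 -0.1033  0.076 ] [ 0.6716 -0.2651  0.076 ] -9.98284125122482
base [ 0.401  -0.1306  0.012 ] [ 0.4331 -0.3262  0.012 ] -9.336713629888756
bar [ 0.5863 -0.1296  0.074 ] [ 0.6004 -0.2417  0.074 ]
lever (311, 43, 74, 51)
lever top corners [array([ 0.6183, -0.1548,  0.078 ]), array([ 0.6222, -0.1778,  0.078 ]), array([ 0.5651, -0.1859,  0.078 ])]
```

```bash
python3 -c "
from h import *
goto([.518,-.187,.14],9.4);goto([.518,-.187,.058],9.4)"
```

```text
t 2.08 pos [ 0.5312 -0.2763  0.2496] F [-1.09  0.11 -0.38] op 0.512
row [ 0.4493  0.0064  0.5496 -0.0011 -0.0022 -0.0033]
t 2.08 pos [ 0.5312 -0.2763  0.2496] F [-1.09  0.11 -0.38] op 0.512
row [ 0.4479  0.0071  0.9596 -0.0011 -0.0022 -0.0033]
```

{"api": "carry_out", "payload": {
  "targets": [
    [0.23, 0.003, 0.2, 0, 0, 0],
    [0.449, 0.006, 0.4, -0.001, -0.002, -0.003],
    [0.449, 0.006, 0.5, -0.001, -0.002, -0.003],
    [0.449, 0.006, 0.55, -0.001, -0.002, -0.003],
    [0.449, 0.006, 0.55, -0.001, -0.002, -0.003],
    [0.449, 0.006, 0.55, -0.001, -0.002, -0.003]
  ]
}}

```text
time_s: 2.82
position: [0.5185, -0.1884, 0.1409]
tcp_rot: [[-0.161, 0.987, 0.002], [0.987, 0.161, -0.001], [-0.001, 0.002, -1.0]]
force: [-0.2, -0.4, -0.1]
opening: 0.509
```

```bash
python3 - <<'E'
from h import *
goto([.518,-.187,.058],9.4)
im=bot.capture("wrist"); cv2.imwrite("pics/w2.png",im)
E
```

```text
t 2.83 pos [ 0.5185 -0.1884  0.1409] F [-0.21 -0.36 -0.14] op 0.509
row [ 0.0079 -0.002   0.4142  0.001   0.0008 -0.0012]
```

View pics/w2.png

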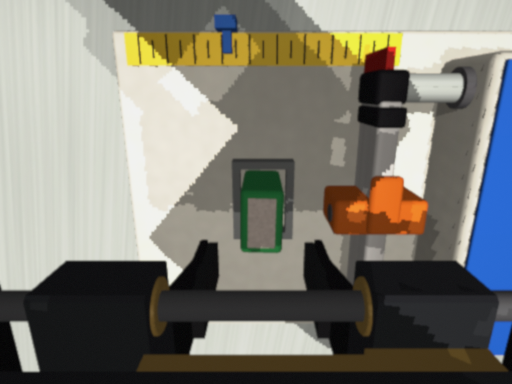

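The wrist view shows the block centred between the fingers (col 262). The mark stem is at about (228,42) and the red pointer at about (386,58).

```bash
python3 - <<'E'
from h import *
s=bot.read_state(); im=cv2.imread("pics/w2.png"); hsv=cv2.cvtColor(im,cv2.COLOR_BGR2HSV)
cv2.imwrite("pics/w2c.png",cv2.resize(im[5:95,200:420],None,fx=3.6,fy=3.6,interpolation=cv2.INTER_CUBIC))
m=cv2.inRange(hsv,(100,120,30),(125,255,255)); m[:,300:]=0
for r in range(8,60): 
    x=np.where(m[r])[0]
    if len(x): print(r,x.min(),x.max(),end="; ")
m=cv2.inRange(hsv,(0,150,80),(4,255,255))|cv2.inRange(hsv,(172,150,80),(180,255,255)); m[90:]=0
c=max(cv2.findContours(m,0,2)[0],key=cv2.contourArea); print("\nptr",c.reshape(-1,2).tolist())
import pickle; pickle.dump(s,open("w2.pkl","wb"))
E
```

```text
15 215 234; 16 214 234; 17 215 235; 18 215 235; 19 215 235; 20 215 236; 21 215 236; 22 215 236; 23 215 236; 24 215 236; 25 215 236; 26 215 236; 27 215 236; 28 216 236; 29 217 236; 30 218 236; 31 222 231; 32 223 230; 33 223 230; 34 223 230; 35 223 230; 36 222 230; 37 222 230; 38 222 230; 39 222 230; 40 222 230; 41 222 230; 42 223 230; 43 223 230; 44 223 230; 45 223 230; 46 223 230; 47 223 230; 48 223 230; 49 223 230; 50 223 230; 51 223 230; 52 224 230; 
ptr [[387, 48], [387, 52], [386, 53], [386, 62], [385, 63], [385, 68], [386, 69], [387, 68], [392, 68], [392, 59], [393, 58], [393, 53], [394, 52], [394, 48]]
```

View pics/w2c.png

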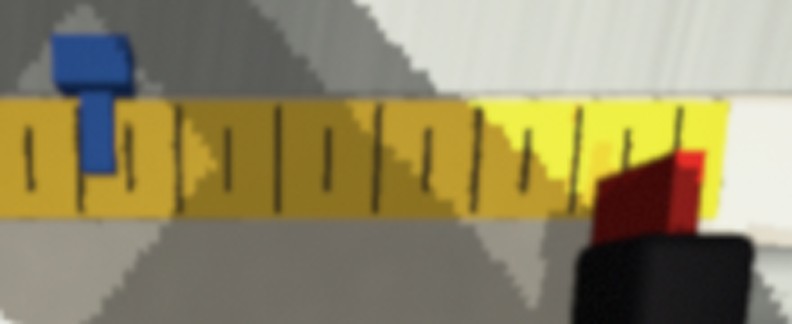

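{"api": "carry_out", "payload": {
  "targets": [
    [0.008, -0.002, 0.15, 0.001, 0, -0.001],
    [0.008, -0.002, 0.3, 0.001, 0, -0.001],
    [0.008, -0.002, 0.41, 0.001, 0, -0.001],
    [0.008, -0.002, 0.41, 0.001, 0, -0.001],
    [0.008, -0.002, 0.41, 0.001, 0, -0.001]
  ]
}}

```text
time_s: 3.5
position: [0.5188, -0.1875, 0.06]
tcp_rot: [[-0.163, 0.987, 0.002], [0.987, 0.163, -0.002], [-0.003, 0.002, -1.0]]
force: [0.9, -0.1, 1.2]
opening: 0.511
```

{"api": "carry_out", "payload": {
  "targets": [
    [0, 0, 0, 0, 0, 0],
    [0, 0, 0, 0, 0, 0],
    [0, 0, 0, 0, 0, 0],
    [0, 0, 0, 0, 0, 0],
    [0, 0, 0, 0, 0, 0]
  ],
  "jaw": -0.7
}}

```text
time_s: 4.12
position: [0.5192, -0.1877, 0.0607]
tcp_rot: [[-0.163, 0.987, 0.003], [0.987, 0.163, -0.003], [-0.004, 0.003, -1.0]]
force: [-0.7, 0.3, 5.6]
opening: 0.319
```

{"api": "carry_out", "payload": {
  "targets": [
    [0, 0, -0.15, 0, 0, 0],
    [0, 0, -0.4, 0, 0, 0],
    [0, 0, -0.7, 0, 0, 0],
    [0.2, 0, -0.95, 0, 0, 0],
    [0.5, 0, -0.95, 0, 0, 0],
    [0.8, 0, -0.95, 0, 0, 0],
    [1, 0, -0.95, 0, 0, 0],
    [1, 0, -0.95, 0, 0, 0]
  ]
}}

```text
time_s: 5.12
position: [0.4842, 0.0129, 0.2496]
tcp_rot: [[-0.167, 0.986, 0.001], [0.986, 0.167, -0.002], [-0.002, 0.001, -1.0]]
force: [0.5, -0.3, 0.1]
opening: 0.322
```

```bash
python3 - <<'E'
from h import *
goto([.535,.15,.25],6.9)
E
```

```text
t 5.12 pos [0.4842 0.0129 0.2496] F [ 0.52 -0.28  0.15] op 0.322
row [ 6.333e-01  3.651e-01 -3.100e-03  5.000e-04  1.500e-03  3.050e-02]
```

{"api": "carry_out", "payload": {
  "targets": [
    [0.2, 0.1, 0, 0, 0, 0.01],
    [0.4, 0.25, 0, 0, 0, 0.02],
    [0.63, 0.36, 0, 0, 0, 0.03],
    [0.63, 0.36, 0, 0, 0, 0.03],
    [0.63, 0.36, 0, 0, 0, 0.03],
    [0.63, 0.36, 0, 0, 0, 0.03]
  ]
}}

```text
time_s: 5.88
position: [0.5339, 0.1477, 0.2491]
tcp_rot: [[-0.119, 0.993, 0.0], [0.993, 0.119, -0.003], [-0.003, -0.0, -1.0]]
force: [0.1, -0.3, -1.6]
opening: 0.32
```

```bash
python3 - <<'E'
from h import *
import pickle
s=bot.read_state(); im=bot.capture("wrist"); pickle.dump(s,open("w3.pkl","wb")); print(s["position"],s["qvel"],s["opening"])
cv2.imwrite("pics/w3.png",im)
cv2.imwrite("pics/w3b.png",cv2.resize(im,None,fx=1.5,fy=1.5,interpolation=cv2.INTER_CUBIC))
E
```

```text
[0.53388817 0.14767294 0.24914988] [-0.03362546 -0.21381954 -0.04195731  0.15643257 -0.0573958   0.29656675] 0.31967928734139045
```

View pics/w3b.png

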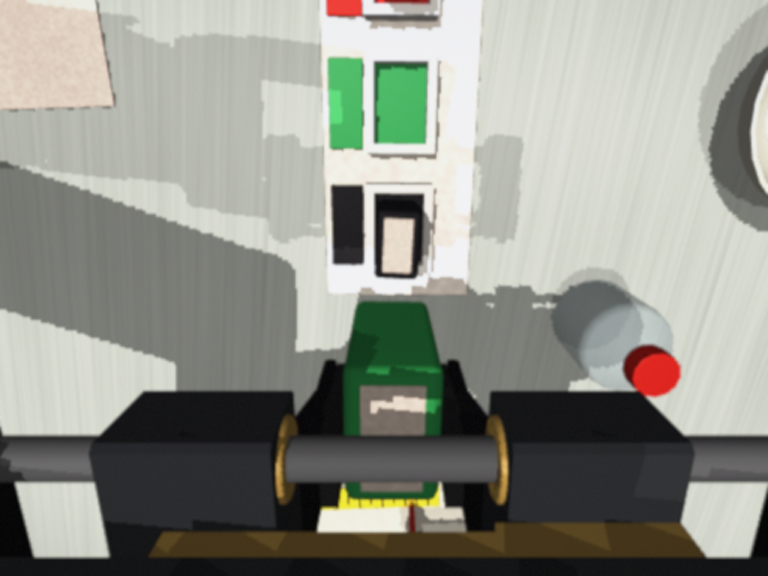

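The view shows the empty green slot centred at about (400,105) in the 1.5x image, with the block still held square in the jaws.

```bash
python3 - <<'E'
from h import *
import pickle
np.set_printoptions(precision=4,suppress=True)
s=pickle.load(open("w3.pkl","rb")); im=cv2.imread("pics/w3.png"); hsv=cv2.cvtColor(im,cv2.COLOR_BGR2HSV)
cv2.imwrite("pics/w3c.png",cv2.resize(im[0:210,200:330],None,fx=3.8,fy=2.8,interpolation=cv2.INTER_CUBIC)) if 0 else cv2.imwrite("pics/w3c.png",cv2.resize(im[30:110,210:300],None,fx=7,fy=7,interpolation=cv2.INTER_CUBIC))
m=cv2.inRange(hsv,(45,90,60),(85,255,255)); m[180:]=0
for c in cv2.findContours(m,0,2)[0]:
    if cv2.contourArea(c)<200: continue
    r=cv2.minAreaRect(c); z=.010 if r[0][0]>245 else .004
    q=np.array([pl("wrist",p,z,s) for p in cv2.boxPoints(r)])[:,:2]; print(r,z,q.mean(0),np.linalg.norm(np.diff(q,axis=0),axis=1),[np.degrees(np.arctan2(*(q[i+1]-q[i])[::-1])) for i in range(3)])
W=lambda x,y,z: pl("wrist",(x/1.5-.17,y/1.5-.17),z,s)[:2]
a,b=W(319,5,.004),W(328,292,.004);print("rack left",a,b,np.degrees(np.arctan2(*(a-b)[:2])))
a,b=W(480,5,.004),W(468,292,.004);print("rack right",a,b,np.degrees(np.arctan2(*(a-b)[:2])))
m=cv2.inRange(hsv,(0,0,0),(180,255,70))
E
```

```text
((266.5, 68.5), (51.0, 33.0), 90.0) 0.01 [0.5262 0.2527] [0.0336 0.0496 0.035 ] [np.float64(6.867438095300595), np.float64(-82.0027035276819), np.float64(-173.12359689557957)]
((230.0, 68.5), (59.0, 22.0), 90.0) 0.004 [0.4879 0.2482] [0.0227 0.0583 0.0238] [np.float64(6.8667659765531335), np.float64(-84.11719491840857), np.float64(-173.12286119752653)]
rack left [0.4648 0.3078] [0.4873 0.1091] -6.4726584925831725
rack right [0.5715 0.3206] [0.5964 0.1223] -7.151745872345101
```

View pics/w3c.png

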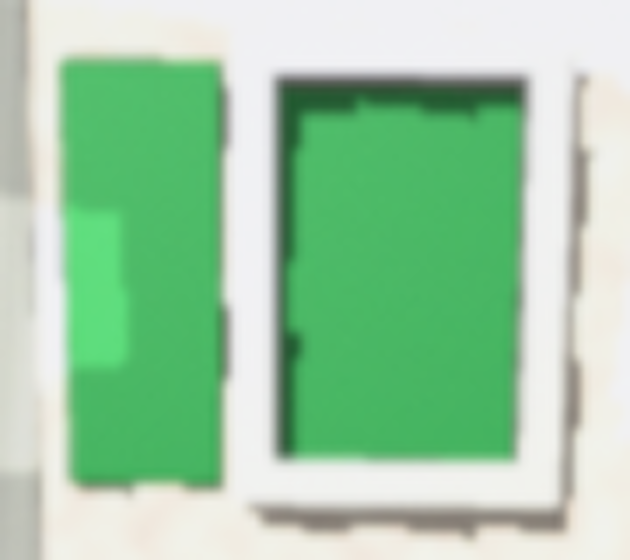

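```bash
python3 - <<'E'
from h import *
import pickle
s=pickle.load(open("w3.pkl","rb"))
q=np.array([pl("wrist",(210+x/7-.43,30+y/7-.43),.024,s)[:2] for x,y in [(275,76),(528,76),(519,461),(275,461)]])
print(q,q.mean(0),np.linalg.norm(np.roll(q,-1,0)-q,axis=1))
# block in hand: bottom/top location
for c in [q.mean(0)]:
  goto([c[0],c[1],.12],6.9);goto([c[0],c[1],.0595],6.9)
E
```

```text
[[0.50565231 0.27571279]
 [0.54077021 0.279942  ]
 [0.54671334 0.22883016]
 [0.51128037 0.22455695]] [0.52610406 0.25226048] [0.03537164 0.0514562  0.03568972 0.05146451]
t 5.92 pos [0.534  0.1477 0.2493] F [ 0.13 -0.16 -1.1 ] op 0.322
row [ 5.254e-01  2.310e-02  6.449e-01  1.000e-04  1.700e-03 -8.000e-04]
t 5.92 pos [0.534  0.1477 0.2493] F [ 0.13 -0.16 -1.1 ] op 0.322
row [ 5.262e-01  2.300e-02  9.473e-01  1.000e-04  1.700e-03 -8.000e-04]
```

{"api": "carry_out", "payload": {
  "targets": [
    [0.25, 0.01, 0, 0, 0, 0],
    [0.525, 0.023, 0, 0, 0.001, 0],
    [0.525, 0.023, 0.2, 0, 0.001, 0],
    [0.525, 0.023, 0.45, 0, 0.001, 0],
    [0.525, 0.023, 0.645, 0, 0.001, 0],
    [0.525, 0.023, 0.645, 0, 0.001, 0],
    [0.525, 0.023, 0.645, 0, 0.001, 0]
  ]
}}

```text
time_s: 6.8
position: [0.5274, 0.2518, 0.1213]
tcp_rot: [[-0.118, 0.993, 0.003], [0.993, 0.118, -0.0], [-0.001, 0.003, -1.0]]
force: [-0.1, 0.3, -0.8]
opening: 0.32
```

```bash
python3 - <<'E'
from h import *
goto([.526,.2524,.0595],6.9)
im=bot.capture("wrist");cv2.imwrite("pics/w4.png",im)
im=bot.capture("side");cv2.imwrite("pics/s4.png",cv2.resize(im[120:230,160:300],None,fx=5,fy=5))
E
```

```text
t 6.8 pos [0.5274 0.2518 0.1213] F [-0.13  0.3  -0.84] op 0.32
row [ 0.0038 -0.0074  0.309   0.0016  0.0005 -0.0015]
```

View pics/w4.png

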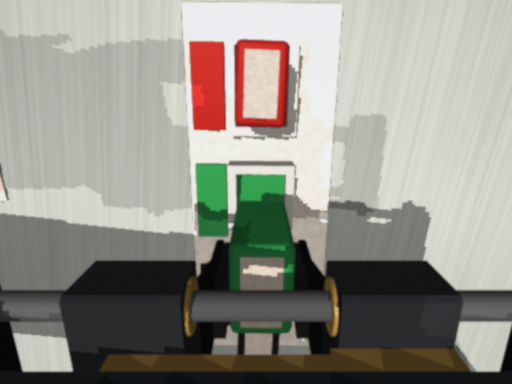

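View pics/s4.png

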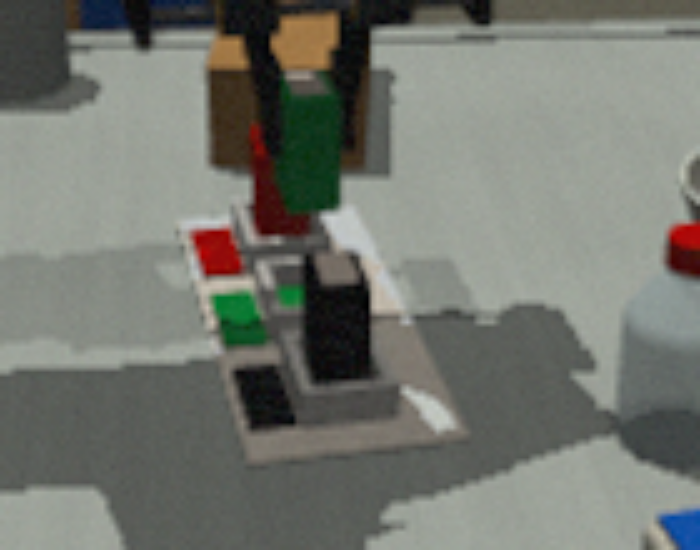

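The block is centred over the green slot (slot inside at cols 235-292, block at about 263), so I'll lower it.

{"api": "carry_out", "payload": {
  "targets": [
    [0.004, -0.007, 0.1, 0, 0, 0],
    [0.004, -0.007, 0.17, 0, 0, 0],
    [0.004, -0.007, 0.22, 0, 0, 0],
    [0.004, -0.007, 0.26, 0, 0, 0],
    [0.004, -0.007, 0.29, 0, 0, 0],
    [0.004, -0.007, 0.306, 0, 0, 0],
    [0.004, -0.007, 0.306, 0, 0, 0],
    [0.004, -0.007, 0.306, 0, 0, 0]
  ]
}}

```text
time_s: 7.9
position: [0.5268, 0.2529, 0.0612]
tcp_rot: [[-0.118, 0.993, 0.005], [0.993, 0.118, 0.0], [-0.0, 0.005, -1.0]]
force: [0.1, -0.4, -0.5]
opening: 0.323
```

{"api": "carry_out", "payload": {
  "targets": [
    [0, 0, 0.008, 0, 0, 0],
    [0, 0, 0.016, 0, 0, 0],
    [0, 0, 0.016, 0, 0, 0]
  ]
}}

```text
time_s: 8.28
position: [0.527, 0.2531, 0.0587]
tcp_rot: [[-0.118, 0.993, 0.006], [0.993, 0.118, 0.0], [-0.0, 0.006, -1.0]]
force: [-0.7, 0.7, 4.6]
opening: 0.32
```

{"api": "carry_out", "payload": {
  "targets": [
    [0, 0, 0, 0, 0, 0],
    [0, 0, 0, 0, 0, 0],
    [0, 0, 0, 0, 0, 0],
    [0, 0, 0, 0, 0, 0]
  ],
  "jaw": 0.0
}}

```text
time_s: 8.78
position: [0.527, 0.253, 0.0586]
tcp_rot: [[-0.118, 0.993, 0.006], [0.993, 0.118, 0.0], [-0.0, 0.006, -1.0]]
force: [-0.3, -0.0, 0.4]
opening: 0.491
```

{"api": "carry_out", "payload": {
  "targets": [
    [0, 0, -0.1, 0, 0, 0],
    [0, 0, -0.35, 0, 0, 0],
    [0, 0, -0.6, 0, 0, 0],
    [0, 0, -0.8, 0, 0, 0],
    [-0.2, 0, -0.9, 0, 0, 0],
    [-0.45, 0, -0.9, 0, 0, 0],
    [-0.45, 0, -0.9, 0, 0, 0],
    [-0.45, 0, -0.9, 0, 0, 0]
  ]
}}

```text
time_s: 9.78
position: [0.5364, 0.1637, 0.2384]
tcp_rot: [[-0.117, 0.993, 0.005], [0.993, 0.117, 0.001], [0.0, 0.005, -1.0]]
force: [0.1, 1.1, -0.5]
opening: 0.496
```

```bash
python3 - <<'E'
from h import *
import pickle
s=bot.read_state(); im=bot.capture("wrist");cv2.imwrite("pics/w5.png",im);pickle.dump(s,open("w5.pkl","wb"))
im=bot.capture("side");cv2.imwrite("pics/s5.png",cv2.resize(im[120:230,160:300],None,fx=5,fy=5))
goto([.55,-.1,.25],9.5)
E
```

```text
t 9.88 pos [0.5362 0.1645 0.2382] F [-0.38  1.01 -0.27] op 0.497
row [-1.3214 -0.0891 -0.0594  0.003   0.     -0.0294]
```

View pics/w5.png

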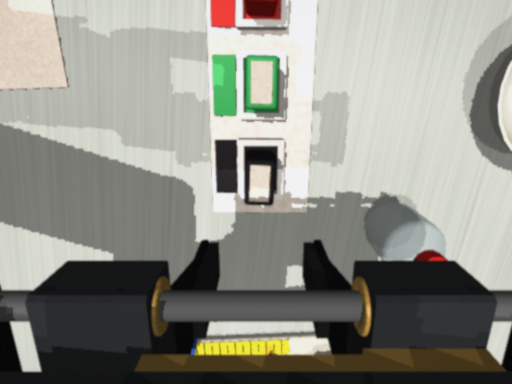

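View pics/s5.png

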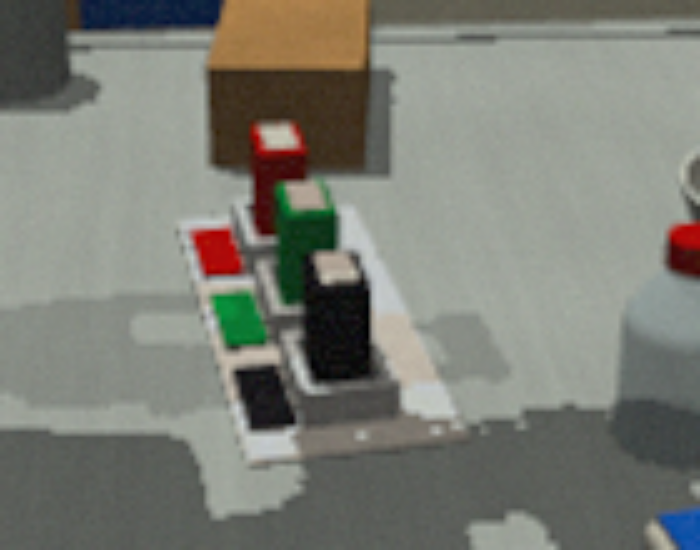

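Block is standing upright in the green slot, tops aligned with the neighbours. Before going to the crossbar I'll check clearance to the cups.

```bash
python3 - <<'E'
from h import *
import pickle
np.set_printoptions(precision=4,suppress=True)
s=pickle.load(open("w1.pkl","rb")); t=np.radians(9.5); R=np.array([[np.cos(t),-np.sin(t)],[np.sin(t),np.cos(t)]]); O=np.array([.539,-.185])
S=lambda p: R.T@(p[:2]-O)*1000
for z in (.08,.1,.13): print(z,"w1 cup left edge",S(pl("wrist",(744/1.5,237/1.5),z,s)))
for n,uv in {"cup1":(279,332),"cup2":(290,295),"cup3":(301,265)}.items(): print(n,[S(pl("scene",uv,z)) for z in (.076,.1)])
for uv in [(344,255),(356,228),(376,258)]: print("side",[S(pl("side",uv,z)) for z in (.076,.1)])
s=pickle.load(open("w5.pkl","rb")); im=cv2.imread("pics/w5.png")
q=np.array([pl("wrist",p,.074,s) for p in [(244.5,55.5),(280,55.5),(279.5,111),(244.5,111)]])[:,:2]; print("block top",q.mean(0),np.linalg.norm(np.roll(q,-1,0)-q,axis=1))
s=pickle.load(open("w2.pkl","rb"))
print("ptr",[S(pl("wrist",p,.02,s)) for p in [(385.5,65),(390,50),(392.5,62),(393.5,50)]])
print("stem",[S(pl("wrist",(226.5,42),z,s)) for z in (.016,.02,.024)],"wide",[S(pl("wrist",(224.8,20),z,s)) for z in (.02,.032)])
print("bar",[S(pl("wrist",p,.074,s)) for p in [(384,135),(375,250)]], "housing",[S(pl("wrist",p,.076,s)) for p in [(509,60),(468,262)]])
E
```

```text
0.08 w1 cup left edge [192.1326 -63.9671]
0.1 w1 cup left edge [178.4308 -60.3352]
0.13 w1 cup left edge [157.878  -54.8872]
cup1 [array([194.3176, -57.1521]), array([196.9532, -67.6782])]
cup2 [array([192.9643,   9.6761]), array([195.653 ,  -3.4744])]
cup3 [array([195.1975,  72.2217]), array([197.7986,  56.6151])]
side [array([165.8535,  -8.3617]), array([146.7862, -33.9494])]
side [array([229.5658,  56.6885]), array([206.5284,  27.0474])]
side [array([213.6914, -30.2473]), array([191.6432, -54.4712])]
block top [0.5268 0.2527] [0.0294 0.0445 0.0303 0.0445]
ptr [array([ 68.1974, 100.8857]), array([ 70.3294, 110.7747]), array([ 72.9873, 102.8709]), array([ 72.8065, 110.768 ])]
stem [array([-45.5443, 116.781 ]), array([-45.1837, 116.2653]), array([-44.823 , 115.7495])] wide [array([-45.903 , 130.1724]), array([-44.7882, 127.9928])]
bar [array([53.1544, 57.634 ]), array([ 55.1307, -18.6529])] housing [array([118.339 ,  99.3604]), array([117.8081, -26.7448])]
```

{"api": "carry_out", "payload": {
  "targets": [
    [-0.3, 0, 0, 0, 0, -0.01],
    [-0.6, 0, 0, 0, 0, -0.029],
    [-0.9, -0.05, 0, 0, 0, -0.029],
    [-1, -0.05, 0, 0, 0, -0.029],
    [-1, -0.05, 0, 0, 0, -0.029]
  ]
}}

```text
time_s: 10.5
position: [0.5505, -0.0352, 0.238]
tcp_rot: [[-0.163, 0.987, 0.005], [0.987, 0.163, 0.001], [0.001, 0.005, -1.0]]
force: [-0.5, -0.4, 0.2]
opening: 0.503
```

```bash
cat >> h.py <<'E'
T9=np.radians(9.5); RS=np.array([[np.cos(T9),-np.sin(T9)],[np.sin(T9),np.cos(T9)]]); OS=np.array([.539,-.185])
def SP(p): return RS.T@(np.array(p)[:2]-OS)*1000
def WS(x,y,z): return np.r_[OS+RS@np.array([x,y])/1000,z]
E
python3 - <<'E'
from h import *
print(WS(55,-45,.24));goto(WS(55,-45,.24),9.5);goto(WS(55,-45,.14),9.5)
E
```

```text
[ 0.60067285 -0.22030523  0.24      ]
t 10.5 pos [ 0.5505 -0.0352  0.238 ] F [-0.47 -0.39  0.16] op 0.503
row [-9.539e-01  9.670e-02 -1.040e-02  3.100e-03 -4.000e-04 -1.300e-03]
t 10.5 pos [ 0.5505 -0.0352  0.238 ] F [-0.47 -0.39  0.16] op 0.503
row [-9.542e-01  9.430e-02  4.896e-01  3.100e-03 -4.000e-04 -1.300e-03]
```

{"api": "carry_out", "payload": {
  "targets": [
    [-0.3, 0.03, 0, 0, 0, 0],
    [-0.6, 0.06, 0, 0.003, 0, 0],
    [-0.9, 0.095, 0, 0.003, 0, 0],
    [-0.954, 0.095, 0.1, 0.003, 0, -0.001],
    [-0.954, 0.095, 0.35, 0.003, 0, -0.001],
    [-0.954, 0.095, 0.49, 0.003, 0, -0.001],
    [-0.954, 0.095, 0.49, 0.003, 0, -0.001],
    [-0.954, 0.095, 0.49, 0.003, 0, -0.001]
  ]
}}

```text
time_s: 11.5
position: [0.6017, -0.2187, 0.1407]
tcp_rot: [[-0.167, 0.986, 0.001], [0.986, 0.167, 0.001], [0.0, 0.001, -1.0]]
force: [-0.9, -0.5, 0.1]
opening: 0.498
```

```bash
python3 - <<'E'
from h import *
s=bot.read_state(); print(SP(s["position"]))
goto(WS(55,-45,.062),9.5)
im=bot.capture("wrist");cv2.imwrite("pics/w6.png",im)
E
```

```text
[ 56.24577922 -43.56142445]
t 11.5 pos [ 0.6017 -0.2187  0.1407] F [-0.87 -0.47  0.12] op 0.498
row [-7.300e-03 -6.700e-03  3.933e-01  7.000e-04 -3.000e-04  1.000e-03]
```

View pics/w6.png

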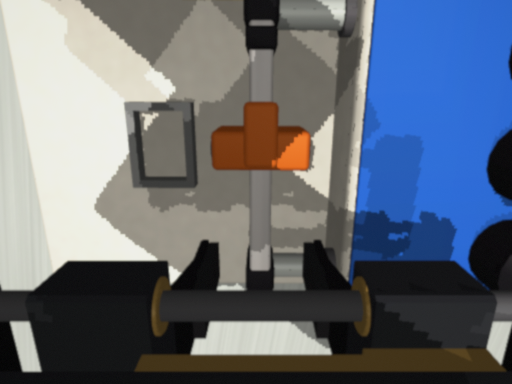

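The bar is centred at col 261 and runs parallel to the tool, so the yaw is right. Now going down and gripping.

{"api": "carry_out", "payload": {
  "targets": [
    [-0.007, -0.005, 0.15, 0, 0, 0],
    [-0.007, -0.005, 0.3, 0, 0, 0],
    [-0.007, -0.005, 0.393, 0, 0, 0],
    [-0.007, -0.005, 0.393, 0, 0, 0],
    [-0.007, -0.005, 0.393, 0, 0, 0]
  ]
}}

```text
time_s: 12.18
position: [0.6023, -0.2213, 0.064]
tcp_rot: [[-0.166, 0.986, 0.004], [0.986, 0.166, -0.001], [-0.002, 0.004, -1.0]]
force: [0.2, -0.4, 0.2]
opening: 0.498
```

{"api": "carry_out", "payload": {
  "targets": [
    [0, 0, 0, 0, 0, 0],
    [0, 0, 0, 0, 0, 0],
    [0, 0, 0, 0, 0, 0],
    [0, 0, 0, 0, 0, 0],
    [0, 0, 0, 0, 0, 0]
  ],
  "jaw": -0.9
}}

```text
time_s: 12.8
position: [0.6017, -0.2215, 0.0642]
tcp_rot: [[-0.166, 0.986, 0.003], [0.986, 0.166, -0.001], [-0.002, 0.003, -1.0]]
force: [-2.5, -0.9, 3.3]
opening: 0.159
```

```bash
python3 - <<'E'
from h import *
s=bot.read_state(); print(SP(s["position"]))
goto(WS(-45,-45,.062),9.5)
E
```

```text
[ 55.82219538 -46.30183546]
t 12.8 pos [ 0.6017 -0.2215  0.0642] F [-2.49 -0.88  3.28] op 0.159
row [ 0.007  -0.5041  0.0097  0.0017  0.0012  0.0007]
```

Gripped (13.8 mm). Drawing the leg out.

{"api": "carry_out", "payload": {
  "targets": [
    [0, -0.06, 0, 0, 0, 0],
    [0, -0.15, 0, 0, 0, 0],
    [0, -0.24, 0, 0, 0, 0],
    [0, -0.33, 0, 0, 0, 0],
    [0, -0.42, 0, 0, 0, 0],
    [0, -0.48, 0, 0, 0, 0],
    [0, -0.504, 0, 0, 0, 0],
    [0, -0.504, 0, 0, 0, 0],
    [0, -0.504, 0, 0, 0, 0]
  ]
}}

```text
time_s: 13.92
position: [0.503, -0.2375, 0.0642]
tcp_rot: [[-0.165, 0.986, 0.005], [0.986, 0.165, -0.001], [-0.002, 0.005, -1.0]]
force: [4.7, 4.0, 1.0]
opening: 0.158
```

```bash
python3 - <<'E'
from h import *
s=bot.read_state(); print(SP(s["position"]))
goto(WS(-45,-45,.062),9.5)
for n,(r0,r1,c0,c1) in {"scene":(205,290,150,270),"side":(225,305,160,280)}.items():
    im=bot.capture(n);cv2.imwrite(f"pics/{n}7.png",im);cv2.imwrite(f"pics/{n}7c.png",cv2.resize(im[r0:r1,c0:c1],None,fx=6,fy=6,interpolation=cv2.INTER_CUBIC))
cv2.imwrite("pics/w7.png",bot.capture("wrist"))
E
```

```text
[-44.21109994 -45.88163746]
t 13.93 pos [ 0.503  -0.2375  0.0642] F [4.66 4.01 0.96] op 0.158
row [ 0.0044 -0.004   0.0109  0.0033  0.0011 -0.0001]
```

View pics/scene7c.png

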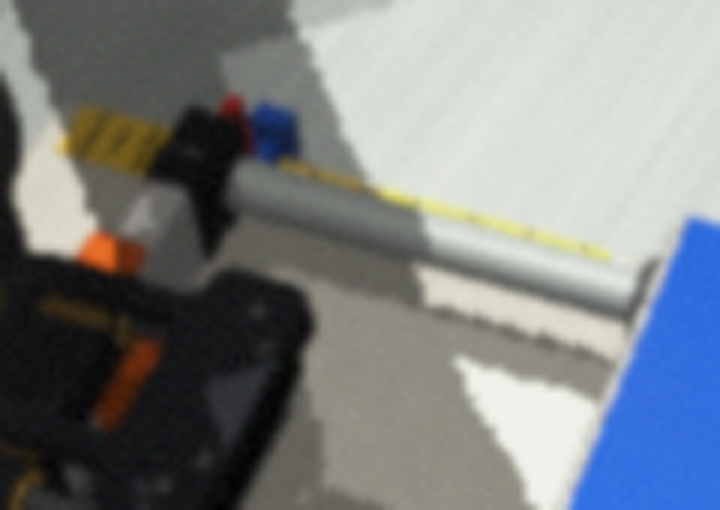

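View pics/side7c.png

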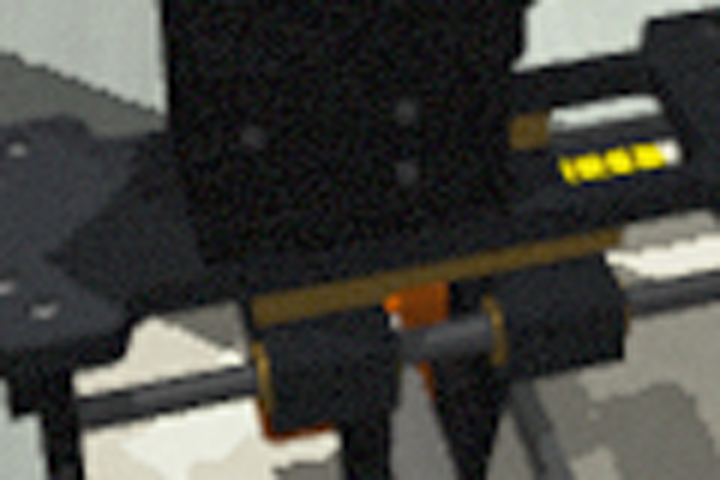

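View pics/w7.png

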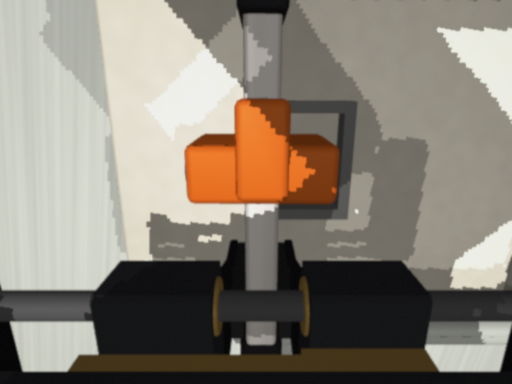

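```bash
python3 - <<'E'
from h import *
import pickle
np.set_printoptions(precision=4,suppress=True)
s=pickle.load(open("w2.pkl","rb"))
C=lambda x,y:(200+x/3.6-.36,5+y/3.6-.36)
for p in [(597,182),(594,240)]: print("ptr bottom-left +3:",SP(pl("wrist",C(*p),.02,s))+[3,0])
for p in [(671,158),(706,152),(697,235),(671,235)]: print("top z.06",SP(pl("wrist",C(*p),.06,s)),"z.07",SP(pl("wrist",C(*p),.07,s)))
for p in [(80,100),(81,172),(113,172),(112,100)]: print("stem",SP(pl("wrist",C(*p),.02,s)),SP(pl("wrist",C(*p),.012,s)))
# scene-based: red centre start vs now
def red(f):
    im=cv2.imread(f);h=cv2.cvtColor(im,cv2.COLOR_BGR2HSV);m=cv2.inRange(h,(0,130,60),(5,255,255))|cv2.inRange(h,(172,130,60),(180,255,255));m[:212]=0;m[260:]=0
    ys,xs=np.where(m);print(f,xs.mean(),ys.mean(),len(xs),xs.min(),xs.max(),ys.min(),ys.max());return xs.mean(),ys.mean()
a=red("pics/scene0.png");b=red("pics/scene7.png")
for uv in(a,b):
    for z in(.05,.06,.07): print(z,SP(pl("scene",uv,z)))
im=cv2.imread("pics/scene7.png");h=cv2.cvtColor(im,cv2.COLOR_BGR2HSV);m=cv2.inRange(h,(100,120,30),(125,255,255));m[:,210:]=0;ys,xs=np.where(m);print("blue",xs.min(),xs.max(),ys.min(),ys.max())
E
```

```text
ptr bottom-left +3: [ 56.2414 107.4683]
ptr bottom-left +3: [56.5945 96.7402]
top z.06 [ 53.9246 107.314 ] z.07 [ 50.5598 106.1955]
top z.06 [ 59.6495 108.2166] z.07 [ 56.029  107.0579]
top z.06 [59.6145 95.2939] z.07 [55.9955 94.7123]
top z.06 [55.2072 95.3059] z.07 [51.785  94.7238]
stem [-48.2507 122.4374] [-49.0643 123.655 ]
stem [-48.527  109.5649] [-49.349  110.3923]
stem [-42.2272 109.5479] [-42.8582 110.3747]
stem [-42.051  122.4208] [-42.6766 123.6379]
pics/scene0.png 235.4 235.8 5 235 236 235 237
pics/scene7.png 188.0 222.28571428571428 7 187 189 221 223
0.05 [ 53.5312 113.2709]
0.06 [ 56.7941 106.3892]
0.07 [60.0571 99.5076]
0.05 [-49.64   114.6305]
0.06 [-44.7578 107.7275]
0.07 [-39.8757 100.8245]
blue 192 198 223 231
```

Pointer offset agrees across views (about 0.8 mm short of the mark). Loosening slightly so the spring rests the bar on the rear finger, and nudging out by the same amount.

{"api": "carry_out", "payload": {
  "targets": [
    [0, -0.004, 0, 0, 0, 0],
    [0, -0.008, 0, 0, 0, 0],
    [0, -0.008, 0, 0, 0, 0],
    [0, -0.008, 0, 0, 0, 0]
  ],
  "jaw": -0.62
}}

```text
time_s: 14.58
position: [0.5027, -0.2376, 0.0641]
tcp_rot: [[-0.164, 0.986, 0.009], [0.986, 0.164, -0.001], [-0.003, 0.008, -1.0]]
force: [4.7, 2.4, -2.1]
opening: 0.189
```

```bash
python3 - <<'E'
from h import *
s=bot.read_state(); print(SP(s["position"]))
goto(WS(-46,-20,.062),9.5)
E
```

```text
[-44.51867942 -45.86517455]
t 14.57 pos [ 0.5027 -0.2376  0.0641] F [ 4.74  2.36 -2.12] op 0.189
row [ 0.1293 -0.0076  0.0103  0.0054  0.0017 -0.0005]
```

{"api": "carry_out", "payload": {
  "targets": [
    [0.01, -0.008, 0, 0, 0, 0],
    [0.03, -0.015, 0, 0, 0, 0],
    [0.06, -0.015, 0, 0, 0, 0],
    [0.08, -0.015, 0, 0, 0, 0],
    [0.1, -0.015, 0, 0, 0, 0],
    [0.1, -0.015, 0, 0, 0, 0]
  ]
}}

```text
time_s: 15.32
position: [0.5001, -0.2209, 0.0652]
tcp_rot: [[-0.164, 0.986, 0.018], [0.986, 0.164, -0.007], [-0.01, 0.017, -1.0]]
force: [6.3, -1.0, 0.2]
opening: 0.192
```

```bash
python3 - <<'E'
from h import *
s=bot.read_state(); print(SP(s["position"]),s["opening"]*87, RS.T@s["force"][:2])
cv2.imwrite("pics/w8.png",bot.capture("wrist"))
goto(WS(-46.3,25,.062),9.5)
E
```

```text
[-44.27870992 -29.01384682] 16.66300586675672 [ 6.0094827  -2.02141115]
t 15.38 pos [ 0.5001 -0.2209  0.0652] F [ 5.18 -1.1   0.62] op 0.193
row [ 0.2702 -0.0107  0.0132  0.0107  0.0064 -0.0009]
```

View pics/w8.png

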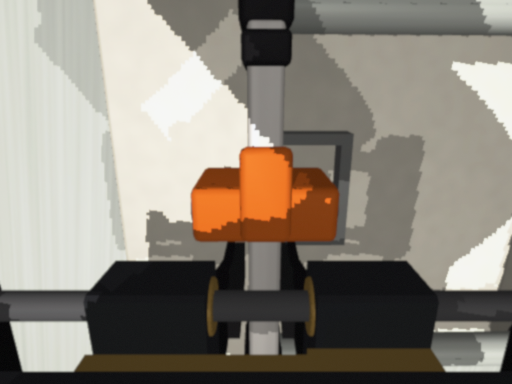

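{"api": "carry_out", "payload": {
  "targets": [
    [0.004, -0.012, 0.008, 0.01, 0.006, 0],
    [0.005, -0.025, 0.01, 0.015, 0.009, 0],
    [0.005, -0.025, 0.01, 0.015, 0.009, 0],
    [0.005, -0.025, 0.01, 0.015, 0.009, 0]
  ]
}}

```text
time_s: 15.88
position: [0.4979, -0.2221, 0.0643]
tcp_rot: [[-0.163, 0.987, 0.0], [0.987, 0.163, -0.001], [-0.001, 0.0, -1.0]]
force: [5.8, 1.5, 3.8]
opening: 0.194
```

```bash
python3 - <<'E'
from h import *
s=bot.read_state(); print(SP(s["position"]),s["opening"]*87, RS.T@s["force"][:2])
goto(WS(-46.3,25,.062),9.5)
im=bot.capture("scene");cv2.imwrite("pics/scene9.png",im);cv2.imwrite("pics/scene9c.png",cv2.resize(im[205:265,150:230],None,fx=8,fy=8,interpolation=cv2.INTER_CUBIC))
E
```

```text
[-46.64508846 -29.85996343] 16.861664620015805 [5.93763779 0.55703891]
t 15.88 pos [ 0.4979 -0.2221  0.0643] F [5.76 1.53 3.83] op 0.194
row [ 0.2743  0.0011  0.0114  0.      0.0004 -0.0015]
```

View pics/scene9c.png

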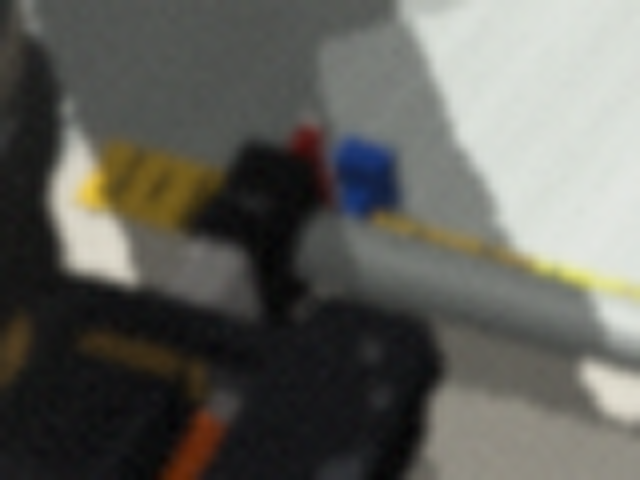

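Pointer is now about level with the mark (roughly 0.3 mm by kinematics). Starting the lever push in stages, checking drift.

{"api": "carry_out", "payload": {
  "targets": [
    [0.015, -0.015, 0.004, 0.004, 0.002, 0],
    [0.03, -0.015, 0.004, 0.004, 0.002, 0],
    [0.05, -0.015, 0.004, 0.004, 0.002, 0],
    [0.07, -0.015, 0.004, 0.004, 0.002, 0],
    [0.09, -0.015, 0.004, 0.004, 0.002, 0],
    [0.1, -0.015, 0.004, 0.004, 0.002, 0],
    [0.1, -0.015, 0.004, 0.004, 0.002, 0]
  ]
}}

```text
time_s: 16.8
position: [0.4962, -0.2066, 0.0647]
tcp_rot: [[-0.162, 0.987, 0.005], [0.987, 0.162, -0.006], [-0.007, 0.004, -1.0]]
force: [7.1, -4.3, -0.6]
opening: 0.191
```

```bash
python3 - <<'E'
from h import *
s=bot.read_state(); print(SP(s["position"]),s["opening"]*87, RS.T@s["force"][:2])
goto(WS(-46.4,25,.062),9.5)
import pickle;pickle.dump(s,open("w10.pkl","wb"))
cv2.imwrite("pics/w10.png",bot.capture("wrist"))
E
```

```text
[-45.74070798 -14.25735117] 16.609393573825958 [ 6.28543328 -5.42733745]
t 16.8 pos [ 0.4962 -0.2066  0.0647] F [ 7.1  -4.32 -0.63] op 0.191
row [ 0.1964 -0.0039  0.0119  0.0023  0.0045 -0.0018]
```

View pics/w10.png

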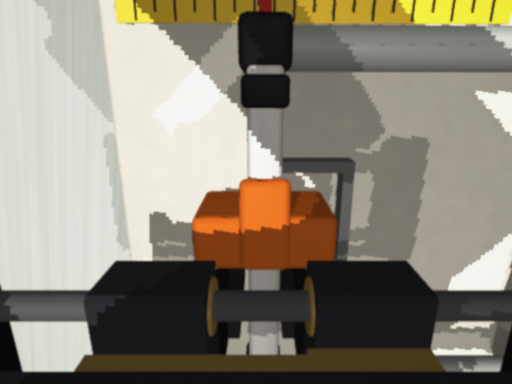

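{"api": "carry_out", "payload": {
  "targets": [
    [0.03, -0.018, 0.006, 0.005, 0.007, 0],
    [0.05, -0.018, 0.006, 0.005, 0.007, -0.001],
    [0.07, -0.018, 0.006, 0.005, 0.007, -0.001],
    [0.09, -0.018, 0.006, 0.005, 0.007, -0.001],
    [0.11, -0.018, 0.006, 0.005, 0.007, -0.001],
    [0.12, -0.018, 0.006, 0.005, 0.007, -0.001],
    [0.12, -0.018, 0.006, 0.005, 0.007, -0.001]
  ]
}}

```text
time_s: 17.73
position: [0.4935, -0.1871, 0.0646]
tcp_rot: [[-0.163, 0.987, 0.007], [0.987, 0.163, -0.004], [-0.005, 0.006, -1.0]]
force: [6.3, -4.2, 0.6]
opening: 0.191
```

```bash
python3 - <<'E'
from h import *
s=bot.read_state(); print(SP(s["position"]),s["opening"]*87, RS.T@s["force"][:2])
goto(WS(-46.4,25,.062),9.5)
import pickle;pickle.dump(s,open("w11.pkl","wb"))
cv2.imwrite("pics/w11.png",bot.capture("wrist"))
E
```

```text
[-45.18986146   5.39755964] 16.615949051192413 [ 5.51037602 -5.16298799]
t 17.73 pos [ 0.4935 -0.1871  0.0646] F [ 6.29 -4.18  0.6 ] op 0.191
row [ 0.0981 -0.0063  0.0122  0.0039  0.0034 -0.0012]
```

View pics/w11.png

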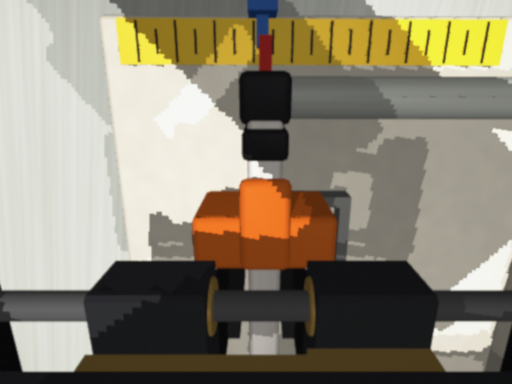

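The wrist view now shows the red pointer (col 265) against the blue mark stem (col 262), so it is about 1.5 mm short. I'll correct that in the last push.

{"api": "carry_out", "payload": {
  "targets": [
    [0.03, -0.02, 0.006, 0.007, 0.006, 0],
    [0.05, -0.026, 0.006, 0.007, 0.006, -0.001],
    [0.07, -0.026, 0.006, 0.007, 0.006, -0.001],
    [0.09, -0.026, 0.006, 0.007, 0.006, -0.001],
    [0.11, -0.026, 0.006, 0.007, 0.006, -0.001],
    [0.12, -0.026, 0.006, 0.007, 0.006, -0.001],
    [0.12, -0.026, 0.006, 0.007, 0.006, -0.001]
  ]
}}

```text
time_s: 18.65
position: [0.4907, -0.1695, 0.0646]
tcp_rot: [[-0.164, 0.986, 0.009], [0.986, 0.164, -0.007], [-0.008, 0.008, -1.0]]
force: [7.1, -8.0, -2.4]
opening: 0.192
```

```bash
python3 - <<'E'
from h import *
s=bot.read_state(); print(SP(s["position"]),s["opening"]*87, RS.T@s["force"][:2])
goto(WS(-46.4,25,.062),9.5)
import pickle;pickle.dump(s,open("w12.pkl","wb"))
cv2.imwrite("pics/w12.png",bot.capture("wrist"))
E
```

```text
[-45.05114933  23.22812404] 16.686520232028556 [ 5.66388655 -9.09614   ]
t 18.65 pos [ 0.4907 -0.1695  0.0646] F [ 7.09 -8.04 -2.42] op 0.192
row [ 0.009  -0.0069  0.0129  0.0052  0.0053 -0.0005]
```

View pics/w12.png

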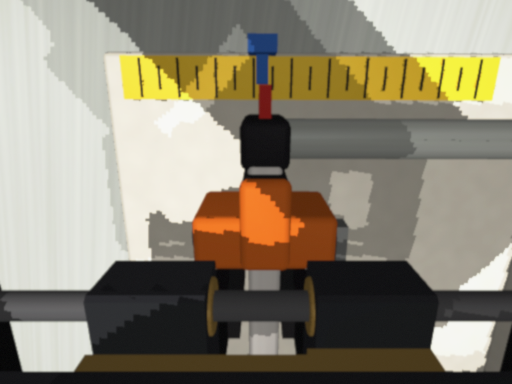

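{"api": "carry_out", "payload": {
  "targets": [
    [0.03, -0.03, 0.006, 0.012, 0.012, 0],
    [0.045, -0.036, 0.006, 0.012, 0.012, 0],
    [0.05, -0.036, 0.006, 0.012, 0.012, 0],
    [0.05, -0.036, 0.006, 0.012, 0.012, 0],
    [0.05, -0.036, 0.006, 0.012, 0.012, 0]
  ]
}}

```text
time_s: 19.32
position: [0.4905, -0.1693, 0.0647]
tcp_rot: [[-0.164, 0.986, 0.008], [0.986, 0.164, -0.007], [-0.008, 0.006, -1.0]]
force: [8.3, -15.9, -6.4]
opening: 0.19
```

```bash
python3 - <<'E'
from h import *
s=bot.read_state(); print(SP(s["position"]),s["opening"]*87, RS.T@s["force"][:2])
goto(WS(-46.4,25,.062),9.5)
im=bot.capture("wrist");cv2.imwrite("pics/w13.png",im);cv2.imwrite("pics/w13c.png",cv2.resize(im[25:275,180:350],None,fx=2.4,fy=2.4,interpolation=cv2.INTER_CUBIC))
h=cv2.cvtColor(im,cv2.COLOR_BGR2HSV);m=cv2.inRange(h,(100,120,30),(125,255,255));r=cv2.inRange(h,(0,150,60),(4,255,255))|cv2.inRange(h,(172,150,60),(180,255,255))
for y in range(50,120,3):
    for n,mm in(("b",m),("r",r)):
        x=np.where(mm[y,240:290])[0]
        if len(x):print(y,n,240+x.min(),240+x.max(),end="; ")
E
```

```text
[-45.24318     23.43908904] 16.550388776342963 [  5.56733678 -17.01106382]
t 19.32 pos [ 0.4905 -0.1693  0.0647] F [  8.3  -15.86  -6.42] op 0.19
row [ 0.0079 -0.0059  0.0136  0.0041  0.0051 -0.0004]
50 b 249 277; 53 b 249 276; 56 b 258 267; 59 b 258 267; 62 b 258 267; 65 b 258 267; 68 b 258 267; 71 b 258 267; 74 b 258 267; 77 b 258 267; 80 b 258 267; 83 b 259 266; 86 r 261 268; 89 r 260 270; 92 r 260 269; 95 r 260 269; 98 r 260 269; 101 r 260 270; 104 r 260 270; 107 r 260 270; 110 r 260 270; 113 r 260 270; 116 r 259 271; 119 r 260 269;
```

View pics/w13c.png

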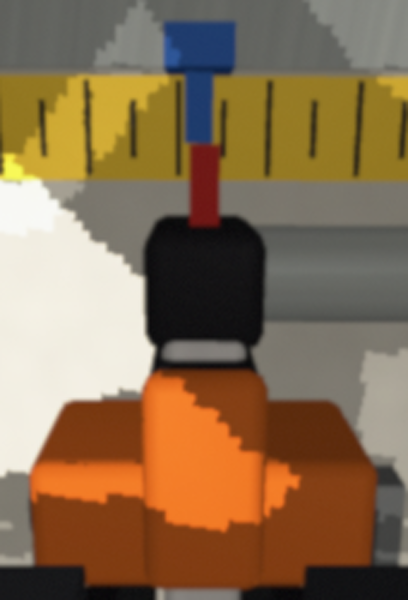

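The lever is on its stop: push force rose from 9 to 17 N with only 0.2 mm of travel. The pointer is about 1.3 mm from the mark. Relaxing the push and regripping firmly, which also centres the bar.

{"api": "carry_out", "payload": {
  "targets": [
    [0.02, -0.033, 0.006, 0.005, 0.005, 0],
    [0.015, -0.033, 0.006, 0.005, 0.005, 0],
    [0.015, -0.033, 0.006, 0.005, 0.005, 0],
    [0.015, -0.033, 0.006, 0.005, 0.005, 0],
    [0.015, -0.033, 0.006, 0.005, 0.005, 0],
    [0.015, -0.033, 0.006, 0.005, 0.005, 0]
  ],
  "jaw": -0.9
}}

```text
time_s: 20.12
position: [0.4874, -0.1702, 0.0646]
tcp_rot: [[-0.163, 0.987, 0.008], [0.987, 0.163, -0.006], [-0.007, 0.007, -1.0]]
force: [6.0, -2.4, 1.8]
opening: 0.157
```

```bash
python3 - <<'E'
from h import *
s=bot.read_state(); print(SP(s["position"]),s["opening"]*87, RS.T@s["force"][:2],s["qvel"])
im=bot.capture("wrist");cv2.imwrite("pics/w14.png",im)
h=cv2.cvtColor(im,cv2.COLOR_BGR2HSV);m=cv2.inRange(h,(100,120,30),(125,255,255));r=cv2.inRange(h,(0,150,60),(4,255,255))|cv2.inRange(h,(172,150,60),(180,255,255))
for y in range(50,120,3):
    for n,mm in(("b",m),("r",r)):
        x=np.where(mm[y,240:290])[0]
        if len(x):print(y,n,240+x.min(),240+x.max(),end="; ")
cv2.imwrite("pics/scene14.png",bot.capture("scene")); print(bot.read_state()["position"])
E
```

```text
[-48.45301631  23.08164502] 13.63644162084176 [ 5.54008167 -3.4103416 ] [-0.02816698 -0.01765501 -0.0367145   0.0196258  -0.05590819  0.05704688]
50 b 255 283; 53 b 256 282; 56 b 264 273; 59 b 264 273; 62 b 264 273; 65 b 264 273; 68 b 264 273; 71 b 264 273; 74 b 264 273; 77 b 264 273; 80 b 264 273; 86 r 257 266; 89 r 257 266; 92 r 257 266; 95 r 257 266; 98 r 257 266; 101 r 256 266; 104 r 257 266; 107 r 257 266; 110 r 257 266; 113 r 256 267; 116 r 255 267; [ 0.48740508 -0.17022894  0.06459784]
```

View pics/w14.png

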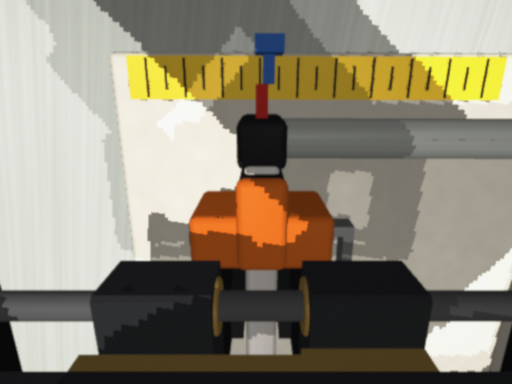

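View pics/scene14.png

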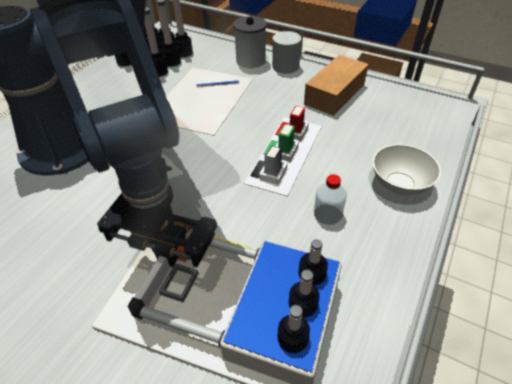

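Regripping overshot: the pointer is about 4 mm past the mark (col 262 against 268.5). Easing it back by that amount.

{"api": "carry_out", "payload": {
  "targets": [
    [0.008, -0.01, 0.003, 0.003, 0.003, 0],
    [0.01, -0.003, 0.003, 0.003, 0.003, 0],
    [0.01, 0.002, 0.003, 0.003, 0.003, 0],
    [0.01, 0.002, 0.003, 0.003, 0.003, 0],
    [0.01, 0.002, 0.003, 0.003, 0.003, 0]
  ]
}}

```text
time_s: 20.85
position: [0.4901, -0.1698, 0.0646]
tcp_rot: [[-0.163, 0.987, 0.009], [0.987, 0.163, -0.006], [-0.007, 0.008, -1.0]]
force: [5.2, 0.0, -1.1]
opening: 0.156
```

```bash
python3 - <<'E'
from h import *
s=bot.read_state(); print(SP(s["position"]),s["opening"]*87, RS.T@s["force"][:2],s["qvel"])
im=bot.capture("wrist");cv2.imwrite("pics/w15.png",im)
h=cv2.cvtColor(im,cv2.COLOR_BGR2HSV);m=cv2.inRange(h,(100,120,30),(125,255,255));r=cv2.inRange(h,(0,150,60),(4,255,255))|cv2.inRange(h,(172,150,60),(180,255,255))
for y in range(50,120,6):
    for n,mm in(("b",m),("r",r)):
        x=np.where(mm[y,240:290])[0]
        if len(x):print(y,n,240+x.min(),240+x.max(),end="; ")
print(s["time_s"])
E
```

```text
[-45.67844089  23.07229939] 13.592588363710936 [ 5.09288541 -0.832534  ] [-0.01932025  0.07713097  0.03284494 -0.03231821  0.04497605  0.09029069]
50 b 249 277; 56 b 258 267; 62 b 258 267; 68 b 258 267; 74 b 258 267; 80 b 258 267; 86 r 255 266; 92 r 255 266; 98 r 257 266; 104 r 256 266; 110 r 256 266; 116 r 255 267; 20.85
```

View pics/w15.png

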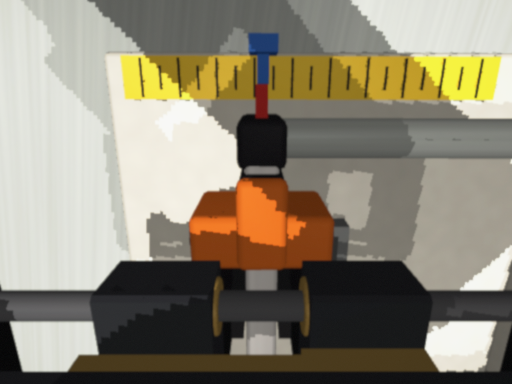

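Pointer at col 261 against the mark at 262.5, under 1 mm apart. The arm is at rest, the grip is closed and the lever is on its stop. Handing in.

```bash
python3 -c "
from rig import bot
print(bot.hand_in())"
```

```text
the job is handed in; nothing more can be done
None
```

I carried out the whole job and handed it in at about 21 s of the 61 s allowed; no verdict was reported.

**What was done:** The green block now stands in the green slot, released. I drew the leg out to the blue mark, pushed the lever to its end stop with the finger flanks, and regripped the crossbar. It is still held there.

**Last checks:**
- **Pointer:** the final wrist image puts it under 1 mm from the mark.
- **Grip:** the jaws are closed on the bar (13.6 mm opening), with about 5 N of spring load on the tool. The arm was at rest.
- **Lever:** I judged it home because the push force rose from 9 to 17 N over only 0.2 mm of travel, and the hand position matches the closed stop. I did not read its joint directly.
- **Green block:** just after release it measured within about 1 mm of the slot centre. I did not remeasure it at the end, but it looked upright in the last scene picture.
- **Other objects:** the red and black blocks and the flask looked unmoved in that picture.

**What went less well:**
- The leg's spring pushed the arm 1–3 mm off on each move, which I corrected as I went.
- When I regripped with the lever already closed, the pointer briefly overshot the mark by about 4.4 mm. That is inside the 6 mm and 9 mm limits, and I eased it back before handing in.
- The base edge, housing edge and scene-camera mark readings disagreed with the wrist camera by up to about 4 mm. I relied on comparing pointer and mark in the same wrist image.

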